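Hook a lipped channel into its mate and lock it under the depth stop

TASK

Take the loose aluminium channel off the sloping stand and lay it, open side down, on the open-up channel in the jig so that their flanges interlock, drawing it sideways until its lip has gone fully under the lower channel's lip and bears against that flange, ends level, both feet flat. Let go of it, lower the depth stop gently until its foot just touches the channel's top, and then swing the clamp lever fully over to lock it, leaving the other things on the table where they are.

Things in the scene. Friction and masses are not known exactly. Their poses are not given: they have to be found in the camera images.
- channel_centre (a point): Centre of the loose lipped aluminium channel, 180 mm long (x) x 60 wide (y) x 30 high (z), 0.13 to 0.25 kg. Walls and web 3 mm; along both open edges a 3 mm thick lip turns 6 mm inward, leaving a 42 mm opening. Web at +z, open side at -z. It starts open side down on the sloping stand, x rising 25 degrees away from the robot, low end against the stand's lip.
- stand: Fixed sloping sheet-steel stand, 175 x 80 mm on the table; its 76 mm wide plate rises 25 degrees along +x, away from the robot, with a 12 mm lip across the low end. Origin on the table under the plate's centre, where the plate is 115 mm up. Nothing stands beside the channel on it.
- lower_channel (a point): Centre of the lower channel, identical (180 x 60 x 30 mm, same lips) but open side up and fixed in the jig. x along its length, away from the robot; y left; z up; 25 mm above the table. Floor 12 mm below this point, rim 15 mm above. The loose one goes over its right (-y) flange and drops in freely with its centre 28 to 41 mm to the -y side.
- jig: Fixed plastic jig base, 240 x 128 x 10 mm, that carries the lower channel; origin on the table, 24 mm to the -y side of the lower channel's centre, same axes. Right of the lower channel a ledge level with its floor takes the loose channel's right foot. Home, lip against flange, the loose channel's centre is 24 mm to the -y side of this origin, x level, 28 mm above the table.
- stop_foot (a point): Underside of the depth stop's rubber foot (16 x 24 mm), at x = 78, y = -24 mm from the jig's origin: it overhangs the far end of the loose channel's place, so the channel must come in below it from the robot's side. Nothing of the stop but the lever peg reaches more than 12 mm nearer to the robot. Resting on the seated channel it is 43 mm above the table.
- stop_knob (a point): Centre of the black square grip (18 x 18 mm, 44 mm high, sides along the jig's axes) on the depth stop's arm, 48 mm above the foot's underside; take it from above to lower the stop. The post (16 mm thick, top 134 mm above the table) stands 40 mm beyond it along +x.
- stop (a joint): Travel of the depth stop, m: 0 at the top, growing as it goes down (limit 0.075). It stays where it is left; moving it takes about 1.5 N down, 4 N up. About 0.062 when it rests on the seated channel.
- lever_peg (a point): Middle of the upright black peg (12 mm thick, 30 mm high) at the end of the clamp lever; it goes up and down with the stop. The lever turns level about the post's axis, at x = 118, y = -24 mm from the jig's origin; peg 60 mm from the axis.
- lock_lever (a joint): Angle of the clamp lever, rad: 0 unlocked, peg left of the post and nearer the robot; pushing the peg away from the robot (+x) takes it to the end of its swing at 1.2, locked. Stays where it is left; about 1 N at the peg.
- vial: Bystander: small capped glass vial, 27 mm across, 58 mm high; origin under its centre.
- timer: Bystander: bench timer, 62 x 62 x 21 mm; origin under its centre.

How it is judged:
By the outcome, as a careful person would: the job done as asked, in the order asked, and still so for the second after the job is handed in, with the robot touching nothing.
It also fails if it takes over 58 s, if anything falls off the work surface, if the arm or the gripper's body presses on something with over 40 N, if the wrist force passes 120 N, or if a joint passes its speed limit or range.

ROBOT

A 6-joint arm with a two-finger parallel gripper is mounted at the origin on a cart in front of the work surface, level with it; the furniture and walls round the work are solid. World frame = base frame: x ahead of the robot, y to its left, z up, the work surface at z = 0. Lengths are in m, angles in rad, forces in N, time in s.
With the tool pointing down it reaches from about 0.35 to 0.775 m from the base axis. Payload 7.3 kg.
Tool frame: the origin (TCP) lies on the centre line of the jaws, within the pads' length; the fingertips stand 22 mm ahead of it and the grasp point (between the pads) lies 3 mm ahead of it; z points along the fingers, y is the line along which they close (so a half turn about z gives the same grasp; the last joint's range is limited). The gripper opens to 92 mm and grips with 3 to 60 N. Pads are 19 mm wide; open, the fingers measure 130 mm over their backs; the gripper's body (75 mm by 190 mm) begins 47 mm behind the grasp point.
Start: joints at [1.178, 0.342, 1.524, -0, 1.275, -0.146], TCP at [0.128, 0.509, 0.215] pointing down, gripper open.
Joint ranges: [-2.53, 2.53], [-0.77, 2.02], [0.04, 2.7], [-1, 4.14], [0.28, 2.66], [-3.11, 3.11]. Speed limits (rad/s): [2.57, 2.57, 3.14, 3.14, 3.14, 3.14].

INTERFACE

Orientations are given as a unit quaternion [x, y, z, w].
In Python, from cell import manip gives the robot as it stands. Calls block until the motion is done:
- manip.move_pose(position, orientation): joint-space move of the TCP to a pose.
- manip.move_l(position, velocity=0.15, ori=None, until_force=None): straight line of the TCP; ori=None keeps the orientation; velocity is the mean speed in m/s. With until_force (N) it stops when the force on the tool has changed by that much, and returns True; else False.
- manip.move_joints(angles): joint-space move.
- manip.move_gripper(opening): finger opening in m; the grip force is fixed at half the most; returns when the fingers have stopped.
- manip.wait(seconds).
- manip.solve_ik(position, orientation): joint angles nearest the present ones, or None.
- manip.get_obs(): the state.
- manip.snapshot(name): name is "scene" or "top"; returns a dict with "img" (384x512x3 uint8, red, green, blue), "vfov" (degrees; the focal length in pixels is half the picture's height over the tangent of half this angle, whatever the lens; pixels are square), "cx", "cy" (the principal point, pixels), "D" ([k1, k2, p1, p2, k3] as OpenCV has them; the pictures are not rectified), "origin" and "attitude" of the camera in the world. Camera axes: x right, y down, z forward; pixel columns grow to the right and rows downward; lengths in m; the calibration is good to about 2 mm. A picture is of the moment at which its call begins. There is no depth.
A pose or a line that the arm cannot do raises manip.MotionError and nothing moves.
- manip.job_done(): hands the job in; it is judged then, once.
Trained networks look in a picture, given as the dict that the camera call returned (one of the last four; its "shot" number tells which), for a name from the list of things; names that differ only in an ending like _2 or _b are one class to them, and where a whole thing is asked for, a point or a joint stands for the part that bears it (a point fixed in the world has none). Each returns a list of dicts, best first, with "confidence" (0 to 1); they miss things now and then, are a little off and sometimes report something else, mostly with a low value. They report only what shows in the picture. A call takes as long as a camera call.
- manip.outline_of(picture, target): "pixels" (384x512 bool, what is visible of it).
- manip.spot_point(picture, target): "centre" ([x, y, z] in m, in world coordinates, good to about 4 mm: a listed point, or the origin of a listed thing).
The state is a dict: "time_s": time; "q": joint angles; "joint_velocities": joint speeds; "joint_torque": joint torques, N m; "position": TCP position; "orientation": TCP orientation; "contact_force": force on the tool from outside, world axes, zero at the start; "moment": the same for the moment, N m; "opening": finger opening in m; "finger_force": force on a finger pad.
Only numpy, scipy, OpenCV 4.12 (cv2) and the standard library are available. Lean on these libraries where they do the work, as an engineer would, in place of code of your own. Each camera call takes 0.05 s, during which the arm holds its last target. There are 200 camera calls.

## Working session

There is one attempt and no reset: what is moved stays moved. The work goes in short steps, each a Python script; the robot and the scene stay as the last script left them, time stands still between calls to the robot, and variables do not carry over. Pictures are saved under pics/ and viewed, at most 13 in all, crops included, and the job is handed in when it is done.

```bash
mkdir -p pics; ls; python3 - <<'E'
from cell import manip
import cv2,numpy as np
for n in ("scene","top"):
    s=manip.snapshot(n)
    cv2.imwrite(f"pics/{n}0.png",s["img"][:,:,::-1])
    print(n,s["vfov"],s["cx"],s["cy"],s["D"],s["origin"],np.round(s["attitude"],4).tolist(),s["shot"])
    for t in ("channel_centre","stand","lower_channel","jig","stop_foot","stop_knob","lever_peg","vial","timer"):
        print(t,[(np.round(d["centre"],4).tolist(),round(d["confidence"],2)) for d in manip.spot_point(s,t)[:2]])
o=manip.get_obs(); print(o["time_s"],o["position"],o["orientation"],o["opening"],o["contact_force"])
E
```

```text
pics
scene 56.38679390159296 247.45022047743177 191.25395563738286 [-0.00330577  0.          0.          0.          0.        ] [ 0.07513872 -0.40287753  0.58954927] [0.8257, -0.2295, 0.1332, -0.4978] 1
channel_centre [([0.4499, 0.1951, 0.125], 0.72), ([0.4458, 0.373, 0.0015], 0.49)]
stand [([0.4582, 0.191, 0.0006], 0.71), ([0.4497, 0.1941, 0.1279], 0.34)]
lower_channel [([0.4379, 0.3952, 0.0271], 0.61)]
jig [([0.445, 0.369, 0.0003], 0.56)]
stop_foot [([0.5283, 0.3673, 0.0989], 0.77)]
stop_knob [([0.5204, 0.3664, 0.1504], 0.88)]
lever_peg [([0.5199, 0.4168, 0.1474], 0.61)]
vial []
timer [([0.3933, 0.5511, 0.0012], 0.59)]
top 48.30978934943921 257.47874381724796 193.1905910034638 [-0.07091465  0.          0.          0.          0.        ] [0.47341848 0.35158232 1.00729124] [0.7072, -0.7055, 0.0427, -0.0182] 2
channel_centre [([0.4471, 0.1966, 0.1249], 0.79), ([0.6877, 0.1481, -0.0001], 0.29)]
stand [([0.4572, 0.1929, -0.0023], 0.66)]
lower_channel [([0.443, 0.3944, 0.0282], 0.72)]
jig [([0.4426, 0.3736, 0.0051], 0.91)]
stop_foot [([0.528, 0.3687, 0.103], 0.76)]
stop_knob [([0.5208, 0.3633, 0.1518], 0.61)]
lever_peg [([0.5246, 0.4207, 0.1463], 0.68)]
vial [([0.6865, 0.1464, -0.0013], 0.74)]
timer [([0.3975, 0.5549, 0.0025], 0.96)]
1.0 [0.12822261 0.50909983 0.21513503] [1.23075478e-01 9.92397313e-01 2.08059340e-05 9.10665202e-07] 0.09169591606607351 [ 0.44092957 -0.83000562  0.20847107]
```

View pics/scene0.png

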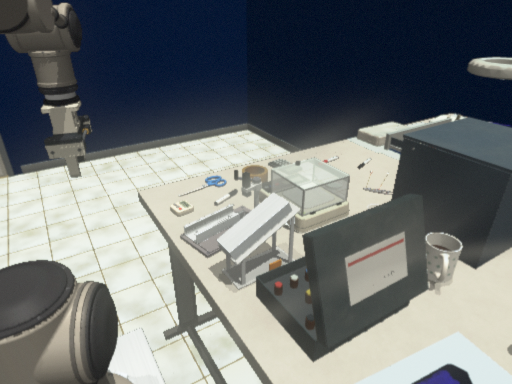

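View pics/top0.png

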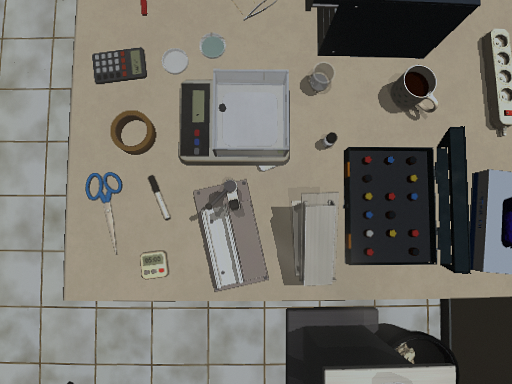

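Top view: jig spans about (193,185)–(268,290) with the stop at (228,195), yawed roughly 12°. The loose channel is on the stand at about (318,240), and a balance with a glass box stands close beyond the jig at (240,115). I'll fit the poses with the outlines.

```bash
cat > h.py <<'E'
import numpy as np,cv2
from scipy.spatial.transform import Rotation as R
from scipy.optimize import minimize
def cam(s):
    f=192/np.tan(np.radians(s["vfov"]/2)); K=np.array([[f,0,s["cx"]],[0,f,s["cy"]],[0,0,1.]])
    return K,np.array(s["D"],float),R.from_quat(s["attitude"]).as_matrix(),np.array(s["origin"])
def proj(s,P):
    K,D,A,o=cam(s); r=A.T
    return cv2.projectPoints(np.atleast_2d(P).astype(float),cv2.Rodrigues(r)[0],-r@o,K,D)[0][:,0]
def ray(s,uv,z):
    K,D,A,o=cam(s); u=cv2.undistortPoints(np.array(uv,float).reshape(-1,1,2),K,D)[:,0]
    d=np.c_[u,np.ones(len(u))]@A.T
    return o+d*((z-o[2])/d[:,2])[:,None]
def box(l,w,h): return np.array([[a*l/2,b*w/2,c*h/2] for a in(-1,1) for b in(-1,1) for c in(-1,1)])
def hullmask(s,P):
    m=np.zeros((384*4,512*4),np.uint8); h=cv2.convexHull((proj(s,P)*4+1.5).astype(np.float32)).astype(np.int32)
    cv2.fillConvexPoly(m,h,255); return cv2.resize(m,(512,384),interpolation=cv2.INTER_AREA)/255.
E
python3 - <<'E'
from cell import manip
from h import *
T=manip.snapshot("top");S=manip.snapshot("scene")
def mk(s,n):
    d=manip.outline_of(s,n); print(n,[(round(x["confidence"],2),int(x["pixels"].sum())) for x in d[:3]]); return d[0]["pixels"] if d else None
cT,cS=mk(T,"channel_centre"),mk(S,"channel_centre")
jT,lT,sT,kT=[mk(T,n) for n in("jig","lower_channel","stand","stop_knob")]
np.savez("m.npz",cT=cT,cS=cS,jT=jT,lT=lT,sT=sT)
B=box(.18,.06,.03)
def P(p): return R.from_euler("ZY",[p[3],-np.radians(25)]).apply(B)+p[:3]
for name,views in(("both",[(T,cT),(S,cS)]),("top",[(T,cT)]),("scene",[(S,cS)])):
    f=lambda v:sum(np.abs(hullmask(s,P(v*[.01,.01,.01,.1])) -m).sum() for s,m in views)
    r=minimize(f,np.array([.448,.196,.125,.0])/[.01,.01,.01,.1],method="Nelder-Mead",options=dict(initial_simplex=None,xatol=.005,fatol=.2,maxiter=400))
    print(name,np.round(r.x*[.01,.01,.01,.1],4),r.fun)
    if name=="both": pc=r.x*[.01,.01,.01,.1]
for n,m,z in(("jig",jT,.01),("low",lT,.04),("stand",sT,.1)):
    c=max(cv2.findContours(m.astype(np.uint8),0,1)[0],key=cv2.contourArea)[:,0]
    w=ray(T,c,z)[:,:2].astype(np.float32); q=cv2.minAreaRect(w*1000); print(n,q, np.round(cv2.boxPoints(q)).tolist())
im=T["img"][:,:,::-1].copy()
big=cv2.resize(im[150:305,175:355],None,fx=4.4,fy=3.87*4.4/3.87,interpolation=cv2.INTER_CUBIC)[:600]
for m,col in((jT,(0,255,0)),(lT,(0,0,255)),(cT,(255,0,0))):
    for c in cv2.findContours(m.astype(np.uint8),0,1)[0]:
        cv2.polylines(big,[((c[:,0]-[175,150]+.5)*4.4).astype(np.int32)],True,col,1)
cv2.imwrite("pics/crop1.png",big)
E
```

```text
channel_centre [(0.6, 2618)]
channel_centre [(0.71, 2009)]
jig [(0.64, 5636)]
lower_channel [(0.93, 5665)]
stand [(0.95, 1310)]
stop_knob [(0.56, 506)]
both [0.4449 0.1962 0.1247 0.    ] 428.0235294117647
top [0.4439 0.1968 0.124  0.    ] 241.41176470588238
scene [0.4521 0.2041 0.1198 0.    ] 141.16862745098038
jig ((465.2095642089844, 380.71380615234375), (242.84320068359375, 129.3841094970703), 12.887700080871582) [[332.0, 417.0], [361.0, 291.0], [598.0, 345.0], [569.0, 471.0]]
low ((466.54962158203125, 379.98291015625), (237.72698974609375, 124.63582611083984), 12.999403953552246) [[337.0, 414.0], [365.0, 293.0], [596.0, 346.0], [568.0, 467.0]]
stand ((467.11737060546875, 197.24868774414062), (99.28741455078125, 176.39154052734375), 89.68120574951172) [[379.0, 148.0], [555.0, 147.0], [556.0, 246.0], [379.0, 247.0]]
```

View pics/crop1.png

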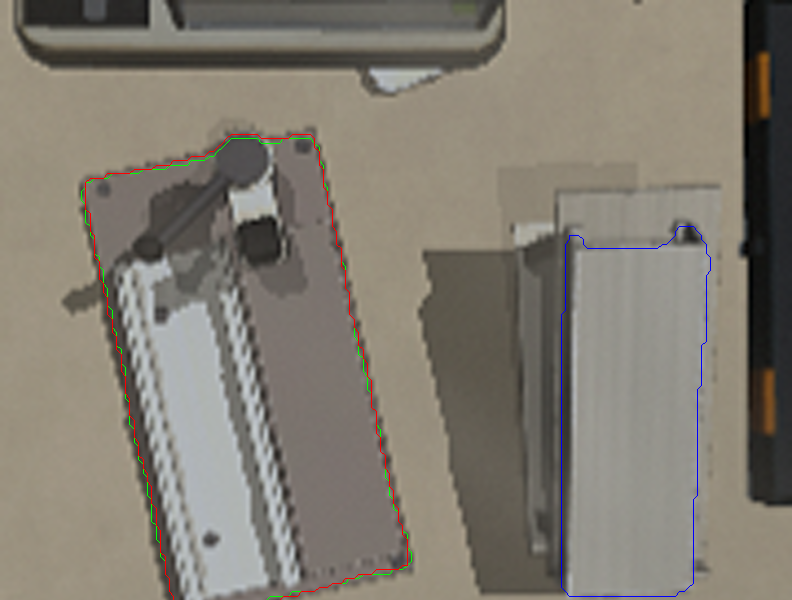

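```bash
python3 - <<'E'
from cell import manip
from h import *
T=manip.snapshot("top");S=manip.snapshot("scene"); M=np.load("m.npz"); np.savez("cams.npz",T=np.array([T],object),S=np.array([S],object))
B=box(.18,.06,.03)
def P(p): return R.from_euler("ZY",[p[3],-np.radians(25)]).apply(B)+p[:3]
sc=np.array([.01,.01,.01,.1])
def fit(f,x0):
    x0=np.array(x0); n=len(x0); sim=np.vstack([x0]+[x0+e for e in np.eye(n)*.7])
    r=minimize(f,x0,method="Nelder-Mead",options=dict(initial_simplex=sim,xatol=.003,fatol=.1,maxiter=500)); return r.x,r.fun
for nm,vs in(("both",[(T,M["cT"]),(S,M["cS"])]),("top",[(T,M["cT"])]),("scene",[(S,M["cS"])])):
    x,e=fit(lambda v:sum(np.abs(hullmask(s,P(v*sc))-m).sum() for s,m in vs),np.array([.446,.196,.1247,.02])/sc); print(nm,np.round(x*sc,4),e)
    if nm=="both": pc=x*sc
J=box(.24,.128,.01)+[0,0,.005]
sj=np.array([.01,.01,.1])
x,e=fit(lambda v:np.abs(hullmask(T,R.from_euler("z",v[2]*.1).apply(J)+[v[0]*.01,v[1]*.01,0])-M["jT"]).sum(),np.array([.465,.381,.225])/sj)
x=x*sj;print("jigrect",x,e)
yaw=x[2]; o=np.array([x[0],x[1],0])-R.from_euler("z",yaw).apply([.024,0,0]); print("o",o)
W=lambda p:R.from_euler("z",yaw).apply(p)+o
X0,Y0,k=175,165,4.2
im=cv2.resize(np.ascontiguousarray(T["img"][Y0:300,X0:355,::-1]),None,fx=k,fy=k,interpolation=cv2.INTER_CUBIC)
def pl(P,col,closed=True): cv2.polylines(im,[((proj(T,P)-[X0,Y0]+.5)*k).astype(np.int32)],closed,col,1)
def rect(x0,x1,y0,y1,z): return W(np.array([[x0,y0,z],[x1,y0,z],[x1,y1,z],[x0,y1,z]]))
pl(rect(-.096,.144,-.064,.064,.01),(0,255,0))
pl(rect(-.09,.09,-.006,.054,.04),(0,0,255)); pl(rect(-.09,.09,.003,.045,.04),(0,255,255))
pl(rect(.069,.087,-.033,-.015,.172),(255,0,255))
pl(W(np.array([[.118,-.024,.134]])+.008*np.array([[np.cos(a),np.sin(a),0] for a in np.linspace(0,6.3,20)])),(255,255,0))
Q=P(pc)
pl(Q[[1,3,7,5]],(255,0,0)); 
cv2.imwrite("pics/crop2.png",im)
E
```

```text
both [0.445  0.1965 0.1252 0.0379] 325.0156862745098
top [0.4437 0.197  0.128  0.0376] 168.3372549019608
scene [0.447  0.1972 0.1251 0.0374] 129.92549019607844
jigrect [0.46311783 0.38038235 0.22187935] 182.51372549019607
o [0.43970618 0.37510083 0.        ]
```

View pics/crop2.png

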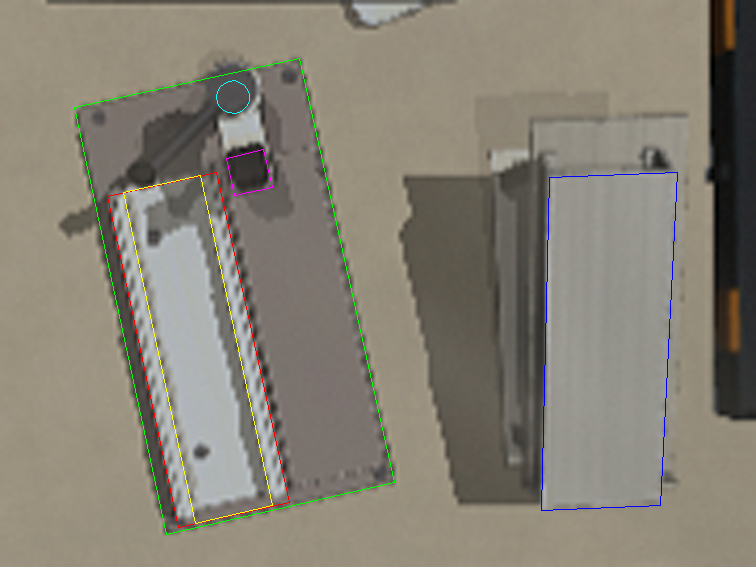

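Fits agree with each other and with the stated geometry: the channel is at (0.4455, 0.1967, 0.125) with yaw 0.038, and the jig origin is at about (0.4415, 0.3748) with yaw 0.222. Next I grasp it.

```bash
cat >> h.py <<'E'
F=np.diag([-1.,1,-1]); JO=np.array([.4415,.3748,0]); JY=.222
def tool(yaw,pitch=0): return (R.from_euler("ZY",[yaw,-pitch]).as_matrix()@F)
def q(m): return R.from_matrix(m).as_quat()
def W(p,o=JO): return R.from_euler("z",JY).apply(p)+o
E
python3 - <<'E'
from cell import manip
from h import *
c=np.array([.4455,.1967,.1252]);m=tool(.0377,np.radians(25)); n=-m[:,2]
g=c+n*.015
flip=np.diag([-1.,-1,1])
mj=tool(JY)
for k in(np.eye(3),flip):
    for p,mm in((g+n*.08,m),(g,m),(W([-.06,-.0105,.25]),mj),(W([0,-.024,.043]),mj),(W([.15,.02,.08]),mj)):
        s=manip.solve_ik(p,q(mm@k)); print(None if s is None else np.round(s,2))
manip.move_pose(g+n*.07,q(m)); manip.move_l(g,velocity=.1)
print(manip.get_obs()["contact_force"])
manip.move_gripper(.05); o=manip.get_obs(); print(o["opening"],o["finger_force"],o["contact_force"],o["time_s"],o["position"],g)
s=manip.snapshot("top"); t=manip.snapshot("scene")
cv2.imwrite("pics/grasp.png",np.hstack([cv2.resize(s["img"][160:310,240:390],(400,400)),cv2.resize(t["img"][150:300,180:330],(400,400))])[:,:,::-1])
E
```

```text
[ 0.38  0.01  2.05 -0.23  0.68 -1.08]
[ 0.35  0.18  2.1  -0.3   0.46 -1.02]
[ 0.59  0.31  1.47 -0.    1.36 -1.2 ]
[ 0.53  0.61  1.61 -0.    0.92 -1.26]
[ 0.53  0.82  1.05 -0.    1.27 -1.27]
[ 0.38  0.01  2.05 -0.23  0.68  2.07]
[ 0.35  0.18  2.1  -0.3   0.46  2.13]
[ 0.59  0.31  1.47 -0.    1.36  1.94]
[ 0.53  0.61  1.61 -0.    0.92  1.88]
[ 0.53  0.82  1.05 -0.    1.27  1.88]
[0.16214286 0.65445513 0.40503462]
0.05057213409653934 0.0 [ 0.57895457 -0.49041953  0.44135069] 4.7167 [0.43916924 0.19642887 0.1387585 ] [0.43916523 0.19646107 0.13879462]
```

View pics/grasp.png

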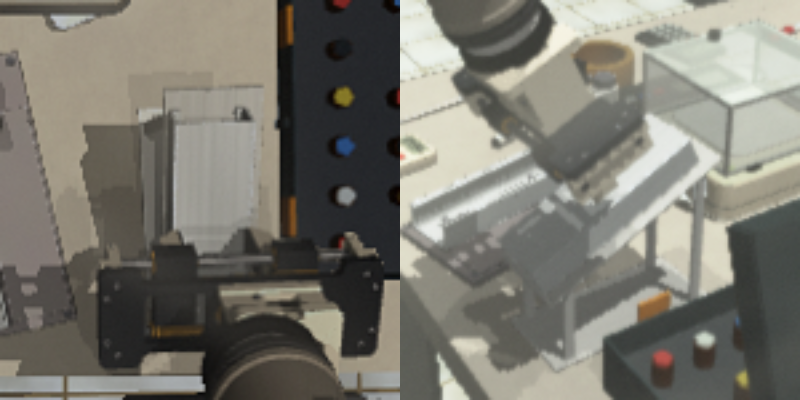

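The picture shows the gripper over the channel's lower half, but the fingers closed to 50 mm with zero force, so there is no grip. I'll check with projected tip positions before moving.

```bash
python3 - <<'E'
from cell import manip
from h import *
T=manip.snapshot("top");S=manip.snapshot("scene")
o=manip.get_obs(); m=R.from_quat(o["orientation"]).as_matrix();p=np.array(o["position"]);print(p,np.round(m,3).tolist(),o["opening"],o["finger_force"],o["contact_force"])
for s in(T,S): print([(np.round(d["centre"],4).tolist(),round(d["confidence"],2)) for d in manip.spot_point(s,"channel_centre")[:2]])
out=[]
for s,(x0,y0) in((T,(270,190)),(S,(210,180))):
    k=4; im=cv2.resize(np.ascontiguousarray(s["img"][y0:y0+110,x0:x0+100,::-1]),None,fx=k,fy=k,interpolation=cv2.INTER_CUBIC)
    def pl(P,col): cv2.polylines(im,[((proj(s,P)-[x0,y0]+.5)*k).astype(np.int32)],True,col,1)
    C=R.from_euler("ZY",[.0377,-np.radians(25)]).apply(box(.18,.06,.03))+[.4455,.1967,.1252]
    pl(C[[1,3,7,5]],(255,0,0))
    for sg in(-1,1):
        yy=sg*np.array([.025,.044]); 
        pl(p+np.array([[-.0095,yy[0],.022],[.0095,yy[0],.022],[.0095,yy[1],.022],[-.0095,yy[1],.022]])@m.T,(0,0,255))
    out.append(im)
cv2.imwrite("pics/g2.png",np.hstack(out))
E
```

```text
[0.4391779  0.19644398 0.13877596] [[-0.906, -0.038, 0.422], [-0.034, 0.999, 0.016], [-0.423, 0.0, -0.906]] 0.04981567383413457 0.0 [-0.32635655  0.1718649  -0.08091643]
[([0.4489, 0.1936, 0.1249], 0.8)]
[([0.4489, 0.1955, 0.126], 0.87)]
```

View pics/g2.png

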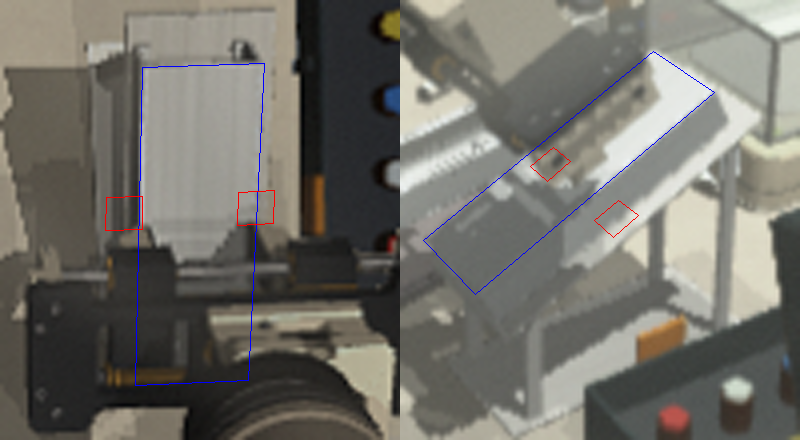

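The channel model matches both views. The real fingertips show slightly up-slope of, and above, the predicted red boxes, so they seem to be just above the web. I'll probe gently down the normal to find the web.

```bash
python3 - <<'E'
from cell import manip
from h import *
o=manip.get_obs(); m=R.from_quat(o["orientation"]).as_matrix();p=np.array(o["position"])
hit=manip.move_l(p+m[:,2]*.02,velocity=.02,until_force=4)
o=manip.get_obs(); print(hit,(np.array(o["position"])-p)@m,o["contact_force"],o["time_s"],o["opening"])
E
```

```text
True [1.19127530e-07 3.77190981e-05 1.06952185e-02] [-2.08498178  0.80927203  4.51464607] 5.6333 0.04985413711055893
```

```bash
python3 - <<'E'
from cell import manip
from h import *
T=manip.snapshot("top");S=manip.snapshot("scene")
o=manip.get_obs(); m=R.from_quat(o["orientation"]).as_matrix();p=np.array(o["position"])
for s in(T,S): print([(np.round(d["centre"],4).tolist(),round(d["confidence"],2)) for d in manip.spot_point(s,"channel_centre")[:2]])
out=[]
for s,(x0,y0) in((T,(285,215)),(S,(215,170))):
    k=6 if s is T else 5; h,w=(100,66) if s is T else (120,80); im=cv2.resize(np.ascontiguousarray(s["img"][y0:y0+h,x0:x0+w,::-1]),(400,600),interpolation=cv2.INTER_CUBIC); kk=400/w
    for z,col in((.022,(0,0,255)),(-.01,(0,255,0)),(-.044,(255,0,255))):
      for y in(-.025,.025):
        u=((proj(s,p+np.array([[-.0095,y,z],[.0095,y,z]])@m.T)-[x0,y0]+.5)*kk).astype(int); cv2.line(im,tuple(map(int,u[0])),tuple(map(int,u[1])),col,2)
    out.append(im)
cv2.imwrite("pics/g3.png",np.hstack(out))
E
```

```text
[([0.4494, 0.1961, 0.1275], 0.83)]
[([0.4499, 0.1957, 0.1266], 0.59)]
```

View pics/g3.png

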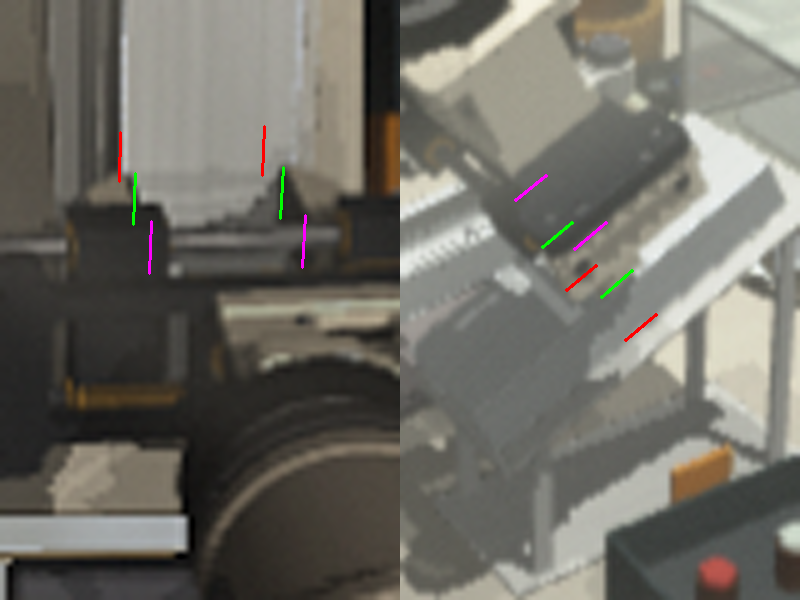

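The green line (tips about 10 mm behind the reported TCP) falls at the dark finger contact near (617,285). So the real tips end roughly 33 mm short of the stated place. I'll open, go down another 20 mm with a force guard, and close.

```bash
python3 - <<'E'
from cell import manip
from h import *
o=manip.get_obs(); m=R.from_quat(o["orientation"]).as_matrix();p=np.array(o["position"])
manip.move_l(p-m[:,2]*.003,velocity=.05)
manip.move_gripper(.092)
print(manip.get_obs()["contact_force"])
hit=manip.move_l(p+m[:,2]*.02,velocity=.04,until_force=4)
o=manip.get_obs(); print(hit,(np.array(o["position"])-p)@m,o["contact_force"],o["time_s"],o["opening"])
if not hit:
    manip.move_gripper(.05); o=manip.get_obs(); print(o["opening"],o["finger_force"],o["contact_force"])
E
```

```text
[-0.38468926  0.5163435  -0.36346617]
False [ 4.46489000e-05 -3.44713509e-05  2.00990678e-02] [-0.69590205  0.11783212  0.26182176] 7.65 0.0915709243568016
0.059448004307569836 29.992536306381226 [-1.21158826 -0.21215591  1.09923626]
```

Gripped: 59.4 mm opening, 30 N. The tool offset differs from what is stated, so I lift, go level near the jig and measure the channel's real pose relative to the reported TCP.

```bash
cat > fitc.py <<'E'
from cell import manip
from h import *
B=box(.18,.06,.03); sc=np.array([.01,.01,.01,.1,.1])
def fitch(x0,verbose=True):
    T=manip.snapshot("top");S=manip.snapshot("scene"); vs=[]
    for s in(T,S):
        d=manip.outline_of(s,"channel_centre")
        if d: vs.append((s,d[0]["pixels"])); print("conf",round(d[0]["confidence"],2),int(d[0]["pixels"].sum()))
        print([np.round(e["centre"],4).tolist() for e in manip.spot_point(s,"channel_centre")[:1]])
    P=lambda p:R.from_euler("ZY",[p[3],-p[4]]).apply(B)+p[:3]
    def f(v):
        # ignore pixels hidden by gripper: only penalise mask pixels outside hull fully, missing ones half
        e=0
        for s,m in vs:
            h=hullmask(s,P(v*sc)); e+=np.where(m,1-h,.4*h).sum()
        return e
    x0=np.array(x0)/sc; sim=np.vstack([x0]+[x0+e for e in np.eye(5)*.5])
    r=minimize(f,x0,method="Nelder-Mead",options=dict(initial_simplex=sim,xatol=.003,fatol=.1,maxiter=700))
    return r.x*sc,r.fun,T,S
E
python3 - <<'E'
from fitc import *
o=manip.get_obs(); m=R.from_quat(o["orientation"]).as_matrix();p=np.array(o["position"])
manip.move_l(p-m[:,2]*.06,velocity=.15)
mj=tool(JY); c=W([-.07,-.0105,.20])
manip.move_pose(c-[0,0,.0158],q(mj))
o=manip.get_obs(); print(o["position"],o["opening"],o["finger_force"],o["contact_force"],o["time_s"])
x,e,T,S=fitch([*c,JY,0]); print("expected",c,"fit",np.round(x,4),e)
out=[]
for s,(x0,y0) in((T,(180,170)),(S,(180,100))):
    im=cv2.resize(np.ascontiguousarray(s["img"][y0:y0+150,x0:x0+100,::-1]),(400,600),interpolation=cv2.INTER_CUBIC)
    for P,col in((x,(255,0,0)),):
        Q=R.from_euler("ZY",[P[3],-P[4]]).apply(B)+P[:3]
        for ids in([1,3,7,5],[0,2,6,4]): cv2.polylines(im,[((proj(s,Q[ids])-[x0,y0]+.5)*4).astype(np.int32)],True,col,1)
    out.append(im)
cv2.imwrite("pics/lift.png",np.hstack(out))
E
```

```text
[0.37542563 0.34877358 0.18234621] 0.05983352668634603 29.98807668685913 [-0.95435307 -0.38361592 -2.47509702] 9.4917
conf 0.87 1154
[[0.3752, 0.3493, 0.1966]]
conf 0.91 1143
[[0.3772, 0.3494, 0.2017]]
expected [0.37552977 0.34914501 0.2       ] fit [ 0.379   0.3523  0.1962  0.2167 -0.0015] 1036.5592156862747
```

View pics/lift.png

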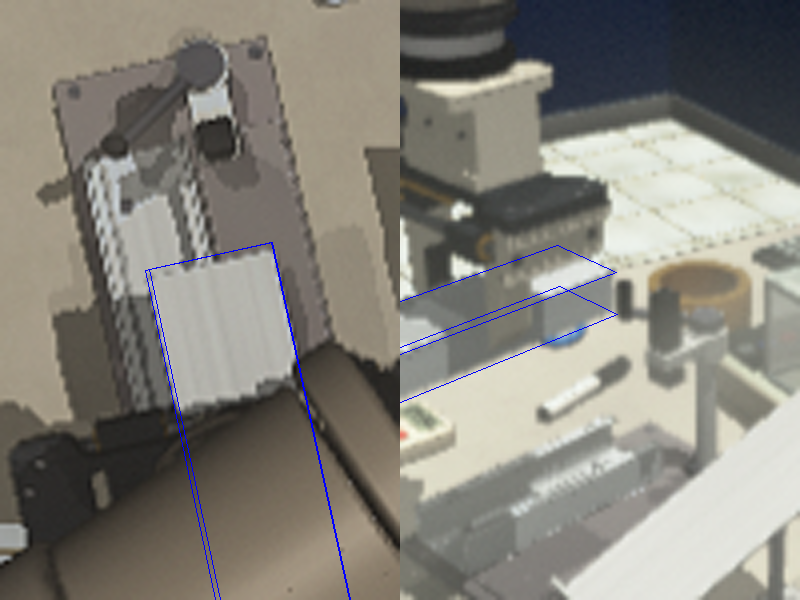

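The fit overlays the channel well in both views (far-end edge at about (270,245) in the left crop). The channel follows the expected tool offset within about 2 mm and is level. I lower it, slide it in under the foot and drop it in, all force-guarded.

```bash
cat >> h.py <<'E'
OFF=np.array([0,0,-.0158])   # TCP (reported, tool down) minus channel centre
E
python3 - <<'E'
from fitc import *
mj=q(tool(JY))
def st(n):
    o=manip.get_obs(); p=np.array(o["position"])-OFF; print(n,"jig",np.round(R.from_euler("z",-JY).apply(p-JO),4),"F",np.round(o["contact_force"],1),"M",np.round(o["moment"],2),o["opening"],round(o["time_s"],2))
manip.move_l(W([-.07,-.0105,.067])+OFF,velocity=.15,ori=mj); st("low")
h=manip.move_l(W([0,-.0105,.067])+OFF,velocity=.08,until_force=6); st(("fwd",h))
if not h:
    h=manip.move_l(W([0,-.0105,.022])+OFF,velocity=.03,until_force=5); st(("down",h))
T=manip.snapshot("top");S=manip.snapshot("scene")
for s in(T,S): print([np.round(e["centre"],4).tolist() for e in manip.spot_point(s,"channel_centre")[:1]],[np.round(e["centre"],4).tolist() for e in manip.spot_point(s,"lower_channel")[:1]])
cv2.imwrite("pics/land.png",np.hstack([cv2.resize(T["img"][170:320,180:280],(400,600),interpolation=cv2.INTER_CUBIC),cv2.resize(S["img"][160:280,160:240],(400,600),interpolation=cv2.INTER_CUBIC)])[:,:,::-1])
E
```

```text
low jig [-0.0694 -0.0103  0.0678] F [ 0.6 -0.2 -1.5] M [ 0.08  0.03 -0.05] 0.05981561273177451 10.82
('fwd', False) jig [-0.0006 -0.0105  0.0669] F [-0.2  0.3 -1.5] M [ 0.03  0.   -0.04] 0.060071438562155445 11.85
('down', True) jig [-0.0001 -0.0106  0.0274] F [-0.1  0.2  4. ] M [-0.03  0.02  0.03] 0.05986462499343707 13.03
[] []
[[0.4464, 0.3635, 0.0308]] [[0.4383, 0.3951, 0.027]]
```

Landed at the expected height (27.4 mm against 28). Now I draw it sideways until it bears.

```bash
python3 - <<'E'
from fitc import *
def st(n):
    o=manip.get_obs(); p=np.array(o["position"])-OFF; print(n,"jig",np.round(R.from_euler("z",-JY).apply(p-JO),4),"F",np.round(R.from_euler("z",-JY).apply(o["contact_force"]),1),"M",np.round(o["moment"],2),round(o["time_s"],2))
p=np.array(manip.get_obs()["position"]); d=R.from_euler("z",JY).apply([0,-1,0]); u=np.array([0,0,.0008])
manip.move_l(p+u,velocity=.02); st("up")
h=manip.move_l(p+u+d*.022,velocity=.03,until_force=8); st(("pull",h))
T=manip.snapshot("top");S=manip.snapshot("scene")
for s in(T,S): print([np.round(e["centre"],4).tolist() for e in manip.spot_point(s,"channel_centre")[:1]],[np.round(e["centre"],4).tolist() for e in manip.spot_point(s,"lower_channel")[:1]])
cv2.imwrite("pics/land.png",np.hstack([cv2.resize(T["img"][170:320,180:280],(400,600),interpolation=cv2.INTER_CUBIC),cv2.resize(S["img"][170:275,170:240],(400,600),interpolation=cv2.INTER_CUBIC)])[:,:,::-1])
E
```

```text
up jig [-0.0003 -0.0106  0.028 ] F [ 0.2  0.4 -1.8] M [ 0.05  0.04 -0.01] 13.58
('pull', True) jig [-0.0005 -0.0256  0.0277] F [ 0.6  2.3 -0.8] M [ 0.35 -0.01 -0.14] 14.12
[] []
[[0.4544, 0.3506, 0.0282]] [[0.4362, 0.3983, 0.0252]]
```

View pics/land.png

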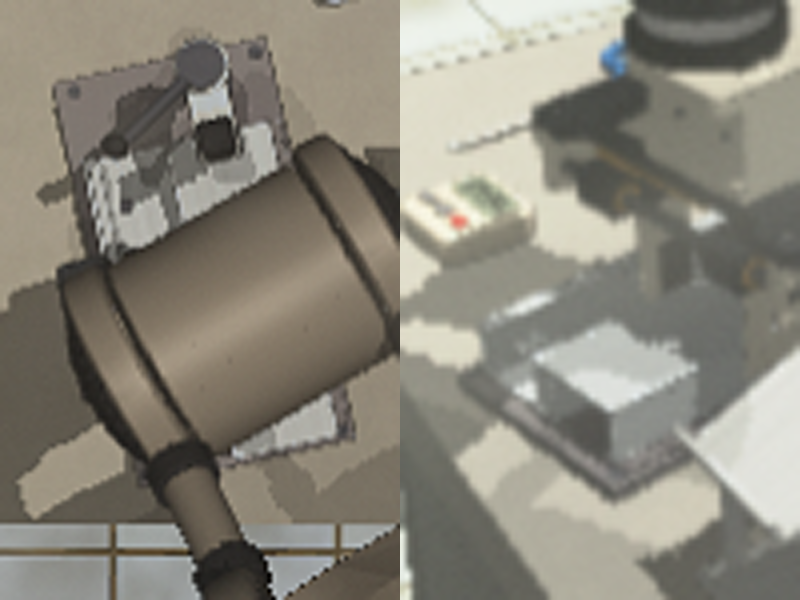

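Pull stopped after 15 mm (13.5 expected), with the channel seated against the lower flange. I press lightly, release, clear the view and check the ends.

```bash
python3 - <<'E'
from fitc import *
def st(n):
    o=manip.get_obs(); p=np.array(o["position"])-OFF; print(n,"jig",np.round(R.from_euler("z",-JY).apply(p-JO),4),"F",np.round(R.from_euler("z",-JY).apply(o["contact_force"]),1),o["opening"],round(o["time_s"],2))
p=np.array(manip.get_obs()["position"])
h=manip.move_l(p-[0,0,.006],velocity=.02,until_force=5); st(("press",h))
manip.move_gripper(.076); st("open")
manip.move_l(p+[0,0,.14],velocity=.2)
j=list(manip.get_obs()["q"]); j[0]+=.85; manip.move_joints(j); st("away")
T=manip.snapshot("top");S=manip.snapshot("scene")
np.save("T.npy",np.array([T,S],object),allow_pickle=True)
for s in(T,S):
    for t in("channel_centre","lower_channel","stop_foot","stop_knob","lever_peg"): print(t,[(np.round(e["centre"],4).tolist(),round(e["confidence"],2)) for e in manip.spot_point(s,t)[:1]])
d=manip.outline_of(T,"channel_centre"); np.save("mc.npy",d[0]["pixels"])
X0,Y0,k=190,165,6
im=cv2.resize(np.ascontiguousarray(T["img"][Y0:Y0+100,X0:X0+90,::-1]),None,fx=k,fy=k,interpolation=cv2.INTER_CUBIC)
X1,Y1=190,200
im2=cv2.resize(np.ascontiguousarray(T["img"][200:300,X1:X1+90,::-1]),None,fx=k,fy=k,interpolation=cv2.INTER_CUBIC)
big=cv2.resize(np.ascontiguousarray(T["img"][170:300,185:280,::-1]),None,fx=4.6,fy=4.6,interpolation=cv2.INTER_CUBIC)
def rect(x0,x1,y0,y1,z): return W(np.array([[x0,y0,z],[x1,y0,z],[x1,y1,z],[x0,y1,z]]))
for r,c in((rect(-.09,.09,-.054,.006,.043),(255,0,0)),(rect(-.09,.09,-.006,.054,.04),(0,0,255))):
    cv2.polylines(big,[((proj(T,r)-[185,170]+.5)*4.6).astype(np.int32)],True,c,1)
raw=cv2.resize(np.ascontiguousarray(S["img"][170:270,165:255,::-1]),(360,598*1),interpolation=cv2.INTER_CUBIC)
cv2.imwrite("pics/seat.png",np.hstack([big[:598],raw[:, :800-big.shape[1]]]))
E
```

```text
('press', True) jig [-0.0006 -0.0256  0.0274] F [-0.5  0.2  4.7] 0.06015475547848144 14.63
open jig [-0.0006 -0.0256  0.0269] F [-0.3 -0.  -0.6] 0.07564909375323248 15.15
away jig [-0.3565  0.276   0.1663] F [-0.3 -0.3 -0.5] 0.07595907590227285 17.71
channel_centre [([0.4485, 0.3529, 0.0244], 0.72)]
lower_channel [([0.4439, 0.395, 0.0259], 0.76)]
stop_foot [([0.524, 0.3657, 0.1014], 0.76)]
stop_knob [([0.5228, 0.3625, 0.1568], 0.86)]
lever_peg [([0.5229, 0.4196, 0.1455], 0.6)]
channel_centre [([0.4525, 0.3529, 0.0303], 0.92)]
lower_channel [([0.4388, 0.3959, 0.0243], 0.77)]
stop_foot [([0.5278, 0.3667, 0.1017], 0.76)]
stop_knob [([0.5204, 0.3659, 0.1529], 0.82)]
lever_peg [([0.5186, 0.4185, 0.1489], 0.51)]
```

View pics/seat.png

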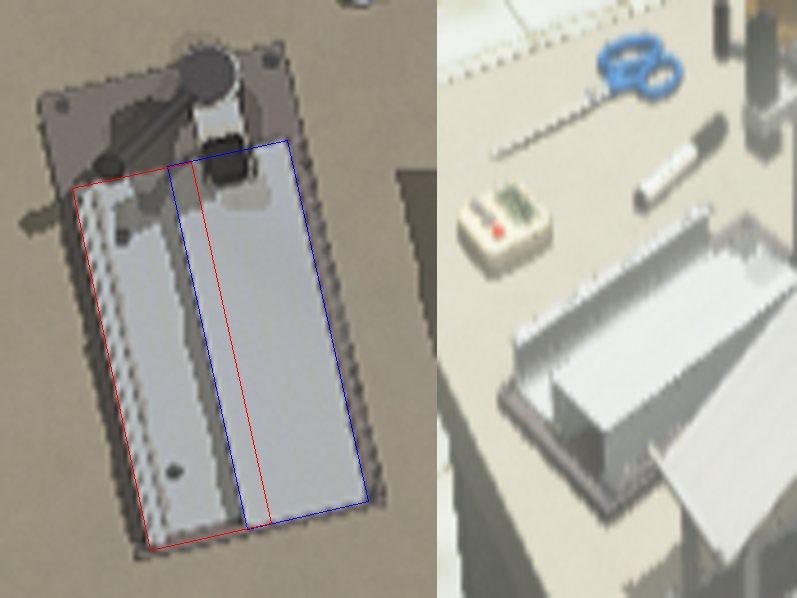

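Channel seats along the blue model outline, interlocked with the lower flange, near ends at about (308,515) and (200,537). I'll measure how level the ends are to sub-pixel.

```bash
python3 - <<'E'
from h import *
T,S=np.load("T.npy",allow_pickle=True)
def edges(s,ys,z,xs):
    out=[]
    g=cv2.cvtColor(s["img"],cv2.COLOR_RGB2GRAY).astype(np.float32)
    for y in ys:
        uv=proj(s,W(np.c_[xs,np.full(len(xs),y),np.full(len(xs),z)])).astype(np.float32)
        v=cv2.remap(g,uv[:,:1].copy(),uv[:,1:].copy(),cv2.INTER_LINEAR)[:,0]
        out.append(v)
    return np.mean(out,0)
n=np.arange(-.106,-.0759,.002); f=np.arange(.076,.1061,.002)
pr=lambda t,v:print(t,v.astype(int).tolist())
print("x near",np.round(n*1000).astype(int).tolist()); print("x far",np.round(f*1000).astype(int).tolist())
for nm,s in(("T",T),("S",S)):
    pr(nm+" loose near",edges(s,np.linspace(-.05,-.005,12),.043,n))
    pr(nm+" lower floor near",edges(s,np.linspace(.015,.035,8),.013,n))
    pr(nm+" lower Lrim near",edges(s,np.linspace(.046,.053,4),.040,n))
    pr(nm+" loose far",edges(s,np.linspace(-.052,-.044,4),.043,f))
    pr(nm+" lower Lrim far",edges(s,np.linspace(.046,.053,4),.040,f))
    pr(nm+" lower floor far",edges(s,np.linspace(.03,.042,4),.013,f))
# yaw of loose from outline, top
m=np.load("mc.npy"); c=max(cv2.findContours(m.astype(np.uint8),0,1)[0],key=cv2.contourArea)[:,0]
print(cv2.minAreaRect((ray(T,c,.043)[:,:2]*1000).astype(np.float32)))
# long edges of the loose: right edge y by gradient at several x
E
```

```text
x near [-106, -104, -102, -100, -98, -96, -94, -92, -90, -88, -86, -84, -82, -80, -78, -76]
x far [76, 78, 80, 82, 84, 86, 88, 90, 92, 94, 96, 98, 100, 102, 104, 106]
T loose near [143, 143, 143, 144, 144, 140, 123, 105, 129, 163, 178, 177, 177, 177, 177, 177]
T lower floor near [144, 144, 145, 142, 126, 103, 113, 114, 111, 126, 160, 172, 171, 169, 168, 170]
T lower Lrim near [143, 143, 143, 143, 144, 138, 116, 99, 103, 120, 156, 170, 170, 157, 148, 155]
T loose far [171, 172, 176, 176, 174, 173, 170, 141, 112, 107, 113, 114, 112, 111, 110, 108]
T lower Lrim far [166, 159, 145, 140, 139, 142, 125, 105, 84, 82, 95, 109, 113, 114, 114, 114]
T lower floor far [135, 133, 148, 168, 174, 175, 172, 136, 88, 62, 57, 58, 59, 61, 72, 87]
S loose near [160, 155, 148, 141, 134, 129, 131, 149, 186, 220, 232, 235, 236, 236, 236, 235]
S lower floor near [143, 122, 123, 138, 153, 160, 161, 161, 169, 197, 220, 228, 222, 209, 194, 179]
S lower Lrim near [219, 219, 220, 220, 219, 219, 216, 206, 195, 198, 211, 221, 230, 234, 231, 229]
S loose far [234, 234, 233, 232, 232, 229, 215, 192, 167, 148, 143, 143, 146, 148, 153, 161]
S lower Lrim far [218, 221, 221, 218, 215, 213, 209, 203, 201, 206, 211, 215, 216, 216, 216, 216]
S lower floor far [234, 234, 233, 232, 233, 233, 231, 225, 223, 224, 224, 217, 206, 195, 185, 175]
((447.1290588378906, 351.6554260253906), (180.16697692871094, 63.11851119995117), 13.242613792419434)
```

Near ends differ by about 2 mm and far ends by about 0, so the channel sits 1–1.5 mm too near the robot. I'll regrip, shift it +1.2 mm, and then push it with one pad only, so it aligns itself against the flange.

```bash
python3 - <<'E'
from fitc import *
mj=q(tool(JY))
def st(n):
    o=manip.get_obs(); p=np.array(o["position"])-OFF; print(n,"jig",np.round(R.from_euler("z",-JY).apply(p-JO),4),"F",np.round(R.from_euler("z",-JY).apply(o["contact_force"]),1),round(o["opening"],4),round(o["time_s"],2))
A=lambda x,y,z:W([x,y,z])+OFF
manip.move_pose(A(-.0006,-.0256,.16),mj); 
h=manip.move_l(A(-.0006,-.0256,.029),velocity=.12,until_force=6); st(("down",h))
assert not h
manip.move_gripper(.05); st("grip")
h=manip.move_l(A(.0008,-.0254,.029),velocity=.01); st("shift")
h=manip.move_l(A(.0008,-.0256,.023),velocity=.02,until_force=4); st(("press",h))
manip.move_gripper(.076); st("open")
z=.029
manip.move_l(A(.0008,-.0256,z),velocity=.05)
h=manip.move_l(A(.0008,-.040,z),velocity=.03,until_force=6); st(("push",h))
manip.move_l(A(.0008,-.0256,z),velocity=.05)
manip.move_l(A(.0008,-.0256,.16),velocity=.2); st("up")
E
```

```text
('down', False) jig [-0.0001 -0.0254  0.0297] F [ 0.9  0.1 -0.3] 0.076 21.31
grip jig [-0.0003 -0.0255  0.0295] F [-0.1  0.   3.3] 0.0594 21.73
shift jig [ 0.0001 -0.0254  0.0295] F [-4.5 -1.4  7.1] 0.06 22.02
('press', True) jig [ 0.     -0.0255  0.0294] F [-0.2 -0.1  4.5] 0.0599 22.23
open jig [-0.0004 -0.0256  0.0288] F [ 0.8 -0.3 -0.7] 0.0759 22.74
('push', True) jig [ 0.0005 -0.0337  0.0287] F [-0.8  1.4  1.3] 0.0761 23.36
up jig [ 1.000e-04 -2.590e-02  1.589e-01] F [ 0.7 -0.7 -0.5] 0.0759 24.48
```

```bash
python3 - <<'E'
from fitc import *
j=list(manip.get_obs()["q"]); j[0]+=.85; manip.move_joints(j); manip.move_gripper(.0)
T=manip.snapshot("top");S=manip.snapshot("scene"); np.save("T.npy",np.array([T,S],object),allow_pickle=True)
o=manip.get_obs();print(o["time_s"],o["opening"])
def prof(s,ys,z,xs):
    g=cv2.cvtColor(s["img"],cv2.COLOR_RGB2GRAY).astype(np.float32); out=[]
    for y in ys:
        uv=proj(s,W(np.c_[xs,np.full(len(xs),y),np.full(len(xs),z)])).astype(np.float32)
        out.append(cv2.remap(g,uv[:,:1].copy(),uv[:,1:].copy(),cv2.INTER_LINEAR)[:,0])
    return np.mean(out,0)
n=np.arange(-.098,-.0759,.0005); f=np.arange(.076,.1001,.0005)
def cross(x,v,hi,lo):
    t=(hi+lo)/2; i=np.where(np.diff(np.sign(v-t)))[0]; return [round(1e3*(x[k]+(x[k+1]-x[k])*(t-v[k])/(v[k+1]-v[k])),1) for k in i]
for nm,s,a in(("T",T,[(177,105),(172,112),(170,100),(173,110),(174,58)]),("S",S,[(236,130),(228,161),None,(232,143),None])):
    specs=[("loose near",np.linspace(-.05,-.005,12),.043,n),("floor near",np.linspace(.015,.035,8),.013,n),("Lrim near",np.linspace(.046,.053,4),.04,n),("loose far",np.linspace(-.052,-.044,4),.043,f),("floor far",np.linspace(.03,.042,4),.013,f)]
    for (l,ys,z,x),hl in zip(specs,a):
        if hl: print(nm,l,cross(x,prof(s,ys,z,x),*hl))
# side edge of loose (right, y~-54) along x, top view
yy=np.arange(-.066,-.044,.0005); g=cv2.cvtColor(T["img"],cv2.COLOR_RGB2GRAY).astype(np.float32)
for x in(-.08,-.05,-.02,.01,.04,.07):
    v=np.mean([cv2.remap(g,*[c.copy() for c in np.split(proj(T,W(np.c_[np.full(len(yy),x+d),yy,np.full(len(yy),.043)])).astype(np.float32),2,1)],cv2.INTER_LINEAR)[:,0] for d in np.linspace(-.012,.012,9)],0)
    print("right edge",x,cross(yy,v,175,115))
E
```

```text
27.525 0.0005459426341951077
T loose near [np.float64(-96.2), np.float64(-89.0)]
T floor near [np.float64(-87.1)]
T Lrim near [np.float64(-95.4), np.float64(-87.1)]
T loose far [np.float64(90.3)]
T floor far [np.float64(90.7)]
S loose near [np.float64(-89.8)]
S floor near [np.float64(-88.2), np.float64(-77.7)]
S loose far [np.float64(91.0)]
right edge -0.08 [np.float64(-65.3), np.float64(-52.7)]
right edge -0.05 [np.float64(-64.5), np.float64(-53.1)]
right edge -0.02 [np.float64(-64.8), np.float64(-53.2)]
right edge 0.01 [np.float64(-65.1), np.float64(-53.1)]
right edge 0.04 [np.float64(-66.0), np.float64(-65.0), np.float64(-53.0)]
right edge 0.07 [np.float64(-65.4), np.float64(-52.9)]
```

Right edge is straight and parallel (−53.0 ± 0.2 mm along the whole length), and the ends are level within about 1 mm. Now the depth stop.

```bash
python3 - <<'E'
from fitc import *
mj=q(tool(JY)); K=np.array([.5222,.3668,0])
def st(n):
    o=manip.get_obs(); print(n,"tip z",round(o["position"][2]+.0107,4),"F",np.round(o["contact_force"],1),round(o["time_s"],2))
manip.move_pose(K+[0,0,.19],mj); st("above")
h=manip.move_l(K+[0,0,.110],velocity=.05,until_force=7); st(("fast",h))
if not h:
    h=manip.move_l(K+[0,0,.096],velocity=.012,until_force=3); st(("slow",h))
S=manip.snapshot("scene");T=manip.snapshot("top")
for s in(S,T):
  for t in("stop_foot","stop_knob","lever_peg"): print(t,[(np.round(e["centre"],4).tolist(),round(e["confidence"],2)) for e in manip.spot_point(s,t)[:1]])
E
```

```text
above tip z 0.2007 F [-0.6  0.8 -0.3] 29.44
('fast', False) tip z 0.1207 F [ 0.4  0.6 -0.5] 31.19
('slow', True) tip z 0.1124 F [-1.  -0.3  5.6] 31.93
stop_foot [([0.5264, 0.3671, 0.0397], 0.57)]
stop_knob [([0.5232, 0.3661, 0.0902], 0.54)]
lever_peg [([0.521, 0.4208, 0.0872], 0.38)]
stop_foot []
stop_knob []
lever_peg []
```

Foot contacted at tip height 112.4 mm (113 expected). I back off and swing the lever, following its arc with force guards.

```bash
cat > lever.py <<'E'
from fitc import *
ax=W([.118,-.024,0])[:2]; a0=np.arctan2(.4193-ax[1],.5214-ax[0])
def pose(th,tipz=.084,back=.0155):
    a=a0-th; peg=ax+.06*np.array([np.cos(a),np.sin(a)]); ty=a-np.pi/2
    yaw=np.radians(7)+.65*(ty-np.radians(10)); nrm=np.array([np.cos(yaw),np.sin(yaw)])
    return np.r_[peg-nrm*back,tipz-.0107],q(tool(yaw))
def st(n):
    o=manip.get_obs(); print(n,np.round(o["position"],4),"F",np.round(o["contact_force"],1),round(o["time_s"],2))
E
python3 - <<'E'
from lever import *
T,_=np.load("T.npy",allow_pickle=True)
print("a0",np.degrees(a0),"glass corners z.15",np.round(ray(T,[(215,152),(288,155),(182,163)],.15),3).tolist(),np.round(ray(T,[(182,163)],.05),3).tolist())
p=np.array(manip.get_obs()["position"]); manip.move_l(p+[0,0,.07],velocity=.15)
b=pose(0,.084,.03)
manip.move_pose(b[0]+[0,0,.075],b[1]); h=manip.move_l(b[0],velocity=.12,until_force=5); st(("at",h))
assert not h
for th in(0,.25,.5,.75,1.0,1.15,1.28):
    P,Q=pose(th); h=manip.move_l(P,velocity=.06,ori=Q,until_force=7); st((th,h))
    if h: break
S=manip.snapshot("scene");T=manip.snapshot("top")
for s in(S,T):
  for t in("stop_foot","stop_knob","lever_peg"): print(t,[(np.round(e["centre"],4).tolist(),round(e["confidence"],2)) for e in manip.spot_point(s,t)[:1]])
a=a0-1.2; print("peg end expected",ax+.06*np.array([np.cos(a),np.sin(a)]))
E
```

```text
a0 133.99823709983164 glass corners z.15 [[0.631, 0.408, 0.15], [0.626, 0.26, 0.15], [0.608, 0.474, 0.15]] [[0.624, 0.489, 0.05]]
('at', False) [0.4947 0.406  0.0741] F [-0.6 -0.2  0.6] 34.05
(0, False) [0.507  0.4132 0.0737] F [ 0.1  0.5 -0. ] 34.44
(0.25, False) [0.5174 0.4241 0.0732] F [0.5 0.3 0.1] 34.85
(0.5, False) [0.5305 0.4321 0.0732] F [ 0.3  0.  -0.5] 35.26
(0.75, False) [0.5451 0.4368 0.0732] F [-0.1  0.3 -0.8] 35.67
(1.0, False) [0.5601 0.4378 0.0733] F [ 0.3 -0.7 -0.1] 36.07
(1.15, False) [0.5689 0.4366 0.0733] F [-0.7  1.   0.8] 36.37
(1.28, True) [0.5711 0.4369 0.0726] F [-6.1  3.   4.3] 36.58
stop_foot [([0.5288, 0.3656, 0.0401], 0.56)]
stop_knob [([0.52, 0.3653, 0.0902], 0.86)]
lever_peg [([0.588, 0.4358, 0.0842], 0.41)]
stop_foot []
stop_knob []
lever_peg [([0.4397, 0.3943, 0.0245], 0.28)]
peg end expected [0.58701446 0.43185599]
```

The lever came up against a stop at about 1.18 rad, where its end is expected. One more firm push to make sure, then I retreat and look.

```bash
python3 - <<'E'
from lever import *
P,Q=pose(1.32); h=manip.move_l(P,velocity=.03,ori=Q,until_force=8); st(("more",h))
P,Q=pose(1.15,back=.03); manip.move_l(P,velocity=.08,ori=Q); manip.move_l(P+[0,0,.13],velocity=.2)
j=list(manip.get_obs()["q"]); j[0]+=.8; j[1]-=.2; manip.move_joints(j); st("away")
S=manip.snapshot("scene");T=manip.snapshot("top")
for s in(S,T):
  for t in("stop_foot","stop_knob","lever_peg","channel_centre","vial","timer"): print(t,[(np.round(e["centre"],4).tolist(),round(e["confidence"],2)) for e in manip.spot_point(s,t)[:1]])
big=cv2.resize(np.ascontiguousarray(T["img"][165:295,185:280,::-1]),None,fx=4.6,fy=4.6,interpolation=cv2.INTER_CUBIC)
for r,c in((W(np.array([[-.09,-.054,.043],[.09,-.054,.043],[.09,.006,.043],[-.09,.006,.043]])),(255,0,0)),):
    cv2.polylines(big,[((proj(T,r)-[185,165]+.5)*4.6).astype(np.int32)],True,c,1)
a=a0-1.2; e=np.r_[ax+.06*np.array([np.cos(a),np.sin(a)]),.1]
u=((proj(T,e)[0]-[185,165]+.5)*4.6).astype(int); cv2.circle(big,tuple(map(int,u)),12,(0,255,0),1)
raw=cv2.resize(np.ascontiguousarray(S["img"][165:265,190:250+0,::-1]),(358,598),interpolation=cv2.INTER_CUBIC)
cv2.imwrite("pics/end.png",np.hstack([big[:598],raw]))
E
```

```text
('more', True) [0.5708 0.4372 0.0724] F [-4.4  1.2  2.5] 37.18
away [0.0704 0.6946 0.3415] F [ 1.3 -0.4  0.1] 40.38
stop_foot [([0.4508, 0.3532, 0.0278], 0.31)]
stop_knob [([0.5204, 0.3652, 0.0918], 0.56)]
lever_peg [([0.5822, 0.4331, 0.0855], 0.58)]
channel_centre [([0.4507, 0.3485, 0.0301], 0.82)]
vial []
timer [([0.3917, 0.553, 0.0009], 0.63)]
stop_foot [([0.5236, 0.368, 0.0394], 0.6)]
stop_knob [([0.5224, 0.3658, 0.0954], 0.9)]
lever_peg [([0.5852, 0.4353, 0.0856], 0.56)]
channel_centre [([0.4508, 0.3511, 0.0261], 0.83)]
vial [([0.6879, 0.1493, 0.0], 0.52)]
timer [([0.3971, 0.5547, 0.0032], 0.87)]
```

View pics/end.png

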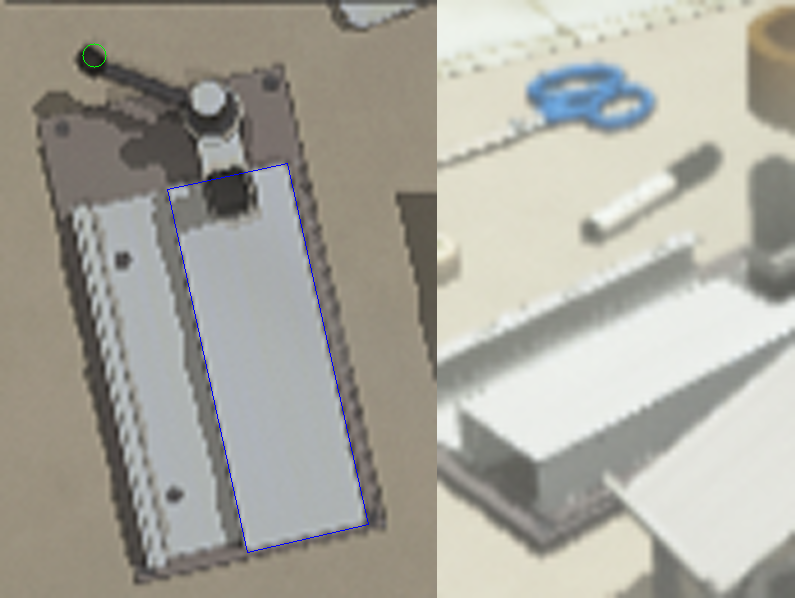

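The left crop shows the peg at (92,60), on the predicted locked position (94,56) within a pixel. The foot rests on the channel's far end at about (230,195), and the channel lies along its outline. The vial and timer have not moved, so I hand it in.

```bash
python3 -c "
from cell import manip
print(manip.job_done())"
```

```text
the job is handed in; nothing more can be done
None
```

I handed the job in at about 40 s. By camera and force readings, the channel bears against the lower flange with its ends level to about 1 mm, the stop's foot touches its top, the lever is at its end stop, and the vial and timer have not moved.

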